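# Set out a stripped gearbox on its bench stands

### The job

The test gearbox has been stripped: set its four loose parts out on their bench stands, ready for inspection. Put the big gear wheel over the thick post and the small gear over the thin post, each right down flat on the round base with its hub still upward, lay the ball bearing flat in the round nest, and rest the pinion shaft in the two V-blocks, its toothed part about midway between them.

Things in the scene. Friction and masses are not known exactly. Their poses are not given: they have to be found in the camera images.
- wheel: big steel gear wheel, loose, lying flat with its hub up; 90 mm over the teeth, toothed rim 14 mm thick, sunk web, round central hub 58 mm in diameter standing up to 32 mm above the underside (18 mm above the rim: the place to grip), through bore 40 mm; 0.5 to 0.7 kg. Origin: centre of the underside; z up through the bore. It starts on the bench.
- small_gear: small steel gear, loose, lying flat with its hub up; about 61 mm over the teeth, toothed part 18 mm thick, round hub 40 mm in diameter from 18 to 34 mm above the underside (the place to grip), through bore 24 mm; 0.3 to 0.45 kg. Origin: centre of the underside; z up through the bore. It starts on the bench.
- bearing: steel ball bearing, loose, lying flat: smooth ring 52 mm outside diameter, 22 mm high, 20 mm bore, row of balls seen in the groove; 0.15 to 0.24 kg. Origin: centre of the underside; z up through the bore. It starts on the bench.
- shaft: loose steel pinion shaft lying level on its teeth, 174 mm long: toothed part 36 mm long and 36 mm in diameter at mid-length (grip it there, across the shaft), round journals 20 mm in diameter from 18 to 70 mm either side of the middle, then 16 mm ends; 0.4 to 0.6 kg. Origin: on the axis at mid-length, 18 mm above the bench at the start; x along the shaft (both ways alike); it may roll about x.
- thick_post: fixed holding stand for the big wheel: dark round base 94 mm in diameter, 12 mm thick, with a central upright aluminium post 28 mm in diameter that tapers from 48 mm height to a 12 mm wide tip at 70 mm above the bench. Origin: centre of the underside on the bench; a seated part has its underside 12 mm above it.
- thin_post: fixed holding stand for the small gear: dark round base 76 mm in diameter, 12 mm thick, with a central upright aluminium post 11 mm in diameter that tapers from 48 mm height to a 6 mm wide tip at 70 mm above the bench. Origin: centre of the underside on the bench; a seated part has its underside 12 mm above it.
- nest: fixed round bearing nest: a dark drum 88 mm in diameter with a bright rim, open recess in its top 68 mm in diameter and 6 mm deep with a flat black floor; rim 30 mm and recess floor 24 mm above the bench. Origin: centre of the underside on the bench.
- vstand: fixed V-block stand: base plate 140 x 56 x 10 mm, two grey V-blocks 24 mm thick, middles 50 mm either side of the origin along x, each 50 mm wide, 54 mm high, with a 90 degree V-groove along x, 44 mm wide at the top, bottom 32 mm above the bench. Origin: centre of the underside; x along the grooves; a seated 20 mm journal has its axis 46 mm above the origin.
Things that resemble listed ones, but are neither listed nor needed, are in the scene too. Leave any blue or yellow look-alike of the small_gear alone. What is shaped like the bearing but brown is not meant.

How it is judged:
By the outcome, as a careful person would: the job done as asked, in the order asked, and still so for the second after the job is handed in, with the robot touching nothing.
It also fails if it takes over 109 s, if anything falls off the work surface, if the arm or the gripper's body presses on something with over 40 N, if the wrist force passes 120 N, or if a joint passes its speed limit or range.

### The arm

A 6-joint arm with a two-finger parallel gripper is mounted at the origin on the work surface. World frame = base frame: x ahead of the robot, y to its left, z up, the work surface at z = 0. Lengths are in m, angles in degrees, forces in N, time in s.
With the tool pointing down it reaches from about 0.4 to 0.825 m from the base axis. Payload 7 kg.
Tool frame: the origin (TCP) lies midway between the tips of the shut fingers; the grasp point (between the pads) lies 19 mm behind it (hold_point_z is the distance from the TCP to the grasp point, in m); z points along the fingers, y is the line along which they close (so a half turn about z gives the same grasp; the last joint's range is limited). The gripper opens to 88 mm and grips with 3 to 60 N. Pads are 19 mm wide; open, the fingers measure 130 mm over their backs; the gripper's body (78 mm by 193 mm) begins 47 mm behind the grasp point.
Start: joints at [85.892, 20.546, 0.682, 0, -70.136, -16.507], TCP at [0.238, 0.632, 0.227] pointing down, gripper open.
Joint ranges: [-176.03, 176.03], [-82.01, 121.73], [-58.28, 71.71], [-173.87, 95.51], [-174.79, -0.11], [-173.66, 173.66]. Speed limits (degrees/s): [136.94, 136.94, 172.46, 180, 180, 180].

### API

Orientations are given as [roll, pitch, yaw] about the fixed x, y, z axes, in that order (R = Rz(yaw) Ry(pitch) Rx(roll)).
In Python, from plant import get_state, capture, close_job, hold_point_z gives the robot as it stands.
- The arm moves only by the shell command python3 -m inch 'ROWS' [FORCE]. ROWS is text: rows parted by semicolons, each of 5 numbers parted by spaces: the shift along the tool's x, y, z normalised to -1 to 1, where 1 is 0.15 m, then the turn about the tool's z normalised to -1 to 1, where 1 is 360 degrees, then the opening, from 0 (shut) to 1 (fully open). In form: tx ty tz spin grip; .... A call has exactly 8 rows; each row shifts and turns the commanded pose from where the row before left it, along the tool's axes as they then stand; what a row does not reach is not made up. A row lasts 1/8 s, in which the tool goes at most 62.5 mm and 10.7 degrees, less where a joint would pass 70% of its speed; a pose out of reach is approached as far as the arm can. A call with a number of a shift or a turn outside -1 to 1 is refused whole. A call with a gripper value outside its range is refused whole. The fingers move at their own pace and stop on an object; FORCE is the grip in N (left out, the last holds). Time passes only in rows, so rows that do not move let the fingers close, or fill a call up. It gives the time, the measured TCP pose, the force, the opening and the grip force at its end, in the units of the state.
- get_state(): the state, without advancing time (a new reading comes with each control period).
- capture(name): name is "scene" or "top" or "wrist"; returns a dict with "color" (400x640x3 uint8, blue, green, red), "mtx" (3x3 intrinsics, pixels), "R" (3x3) and "t" (3): a world point X has camera coordinates R X + t. Camera axes: x right, y down, z forward; pixel columns grow to the right and rows downward; lengths in m; the calibration is good to about 2 mm. A picture is of the moment at which its call begins. There is no depth.
- close_job(): hands the job in; it is judged then, once.
The state is a dict: "time_s": time; "joints": joint angles; "qd": joint speeds; "joint_torque": joint torques, N m; "tcp_pos": TCP position; "eef_rot": TCP orientation; "contact_force": force on the tool from outside, world axes, zero at the start; "moment": the same for the moment, N m; "gripper_width": finger opening in m; "gripper_force": force on a finger pad.
Only numpy, scipy, OpenCV 4.12 (cv2) and the standard library are available. Lean on these libraries where they do the work, as an engineer would, in place of code of your own. Each camera call takes 0.05 s, during which the arm holds its last target. There are 200 camera calls.

## Working session

There is one attempt and no reset: what is moved stays moved. The work goes in short steps, Python scripts to look and compute and a shell command to move; the robot and the scene stay as the last step left them, time stands still between calls to the robot, and variables do not carry over. Pictures are saved under pics/ and viewed, at most 16 in all, crops included, and the job is handed in when it is done.

```bash
mkdir -p pics; ls
python3 - <<'E'
from plant import *
import cv2
s=get_state();print(s['tcp_pos'],s['eef_rot'],s['gripper_width'],hold_point_z if not callable(hold_point_z) else hold_point_z())
import pickle
d={}
for n in("scene","top"):
    c=capture(n);d[n]=c;cv2.imwrite(f'pics/{n}0.png',c['color']);print(n,c['mtx'].tolist(),(-c['R'].T@c['t']).tolist())
pickle.dump(d,open('cap0.pkl','wb'))
E
```

```text
pics
[0.23752384 0.63131187 0.22561392] [ 1.79904401e+02 -1.04977927e-02 -2.06205639e+01] 0.08756018229510036 0.0188
scene [[422.2157680400631, 0.0, 317.98381587157456], [0.0, 422.2157680400631, 199.26025889026852], [0.0, 0.0, 1.0]] [0.8381014943237265, -0.5327597568886246, 0.8397659747101993]
top [[394.83384319822267, 0.0, 312.70857370496617], [0.0, 394.83384319822267, 203.4058743770756], [0.0, 0.0, 1.0]] [0.34737785947976085, 0.018100193126272802, 0.894117195327483]
```

View pics/top0.png

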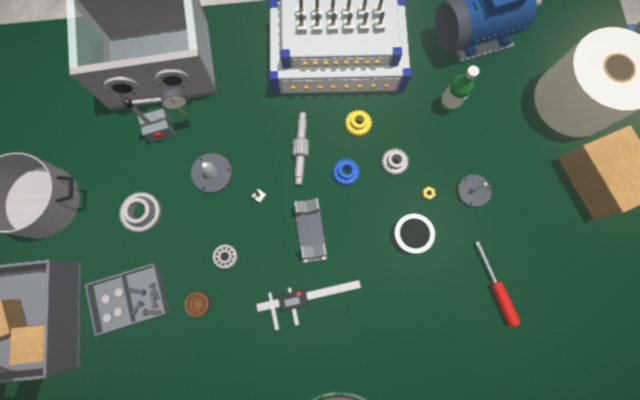

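View pics/scene0.png

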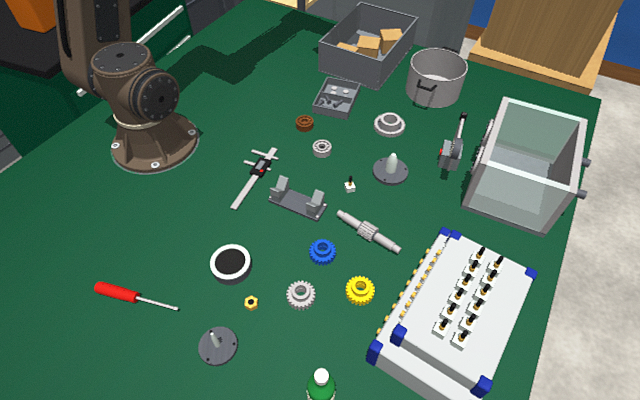

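Top view: wheel (140,211) is the only one of its kind. Small-gear candidates are grey (395,161), blue (346,171) and yellow (358,122), so I choose grey. Bearing candidates are steel (224,257) and brown (196,304), so I choose steel. The rest: shaft (301,148), thick post (211,172), thin post (474,190), nest (414,233), V-stand (311,230). One close crop will check these choices.

```bash
python3 - <<'E'
import pickle,cv2
d=pickle.load(open('cap0.pkl','rb'))['top']
c=d['color'][95:325,110:500]
cv2.imwrite('pics/crop.png',cv2.resize(c,None,fx=2,fy=2,interpolation=cv2.INTER_CUBIC))
E
cat > h.py <<'E'
import numpy as np,pickle,cv2
from plant import *
def back(c,uv,z):
    r=c['R'].T@np.linalg.inv(c['mtx'])@np.array([uv[0],uv[1],1.]); o=-c['R'].T@c['t']
    return o+r*(z-o[2])/r[2]
def proj(c,P):
    p=(np.atleast_2d(P)@c['R'].T+c['t'])@c['mtx'].T; return p[:,:2]/p[:,2:]
def circ(c0,r,z,n=60):
    a=np.linspace(0,2*np.pi,n,endpoint=False); return np.c_[c0[0]+r*np.cos(a),c0[1]+r*np.sin(a),np.full(n,z)]
E
python3 - <<'E'
import sys;sys.path.insert(0,'.')
from h import *
c=pickle.load(open('cap0.pkl','rb'))['top']
for n,uv,z in[('wheel',(140,211),.02),('tp',(211,172),.012),('thin',(474,190),.012),('gear',(395,161),.03),('bear',(224,257),.022),('shaft',(301,148),.036),('v',(311,230),.054),('nest',(414,233),.03)]:
    p=back(c,uv,z);print(n,p.round(3),np.hypot(p[0],p[1]).round(3))
E
```

```text
wheel [0.549 0.386 0.02 ] 0.672
tp [0.627 0.225 0.012] 0.666
thin [ 0.521 -0.374  0.012] 0.641
gear [ 0.603 -0.199  0.03 ] 0.635
bear [0.427 0.204 0.022] 0.473
shaft [0.655 0.012 0.036] 0.655
v [0.462 0.009 0.054] 0.462
nest [ 0.435 -0.217  0.03 ] 0.486
```

View pics/crop.png

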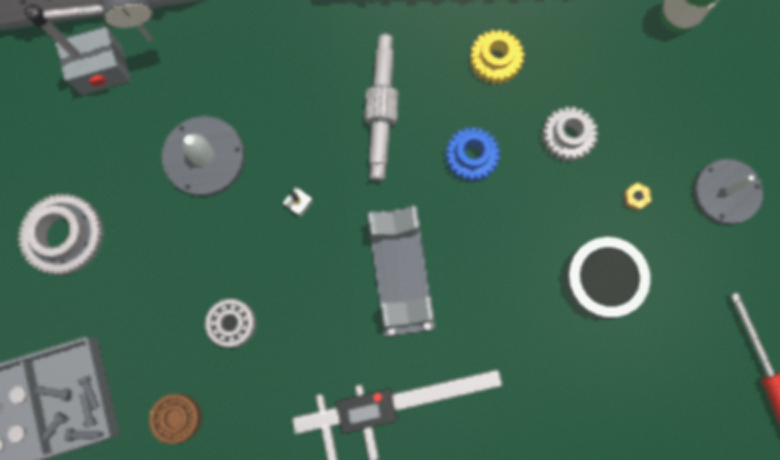

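The crop confirms the choices: grey small gear at full-image (395,161), steel bearing at (224,257), and the blue, yellow and brown ones left alone. Now a silhouette fit in both views.

```bash
cat > fit.py <<'E'
from h import *
from scipy.optimize import minimize
K=4
def box(p,x0,x1,w,z0,z1):
    c,s=np.cos(p[2]),np.sin(p[2]);P=[]
    for x in(x0,x1):
        for y in(-w,w):
            for z in(z0,z1):P.append((p[0]+c*x-s*y,p[1]+s*x+c*y,z))
    return np.array(P)
def cyl(p,*rz): return np.vstack([circ(p,r,z) for r,z in rz])
def xcyl(p,x0,x1,r,h):
    c,s=np.cos(p[2]),np.sin(p[2]);a=np.linspace(0,6.283,40);P=[]
    for x in(x0,x1):P.append(np.c_[p[0]+c*x-s*r*np.cos(a),p[1]+s*x+c*r*np.cos(a),h+r*np.sin(a)])
    return np.vstack(P)
M={'wheel':lambda p:[cyl(p,(.044,0),(.044,.014)),cyl(p,(.029,0),(.029,.032))],
'gear':lambda p:[cyl(p,(.0295,0),(.0295,.018)),cyl(p,(.02,0),(.02,.034))],
'bear':lambda p:[cyl(p,(.026,0),(.026,.022))],
'nest':lambda p:[cyl(p,(.044,0),(.044,.03))],
'tp':lambda p:[cyl(p,(.047,0),(.047,.012)),cyl(p,(.014,.0),(.014,.048),(.006,.07))],
'thin':lambda p:[cyl(p,(.038,0),(.038,.012)),cyl(p,(.0055,.0),(.0055,.048),(.003,.07))],
'shaft':lambda p:[xcyl(p,-.018,.018,.0175,.018),xcyl(p,-.07,.07,.01,.018),xcyl(p,-.087,.087,.008,.018)],
'v':lambda p:[box(p,-.07,.07,.028,0,.01)]+[b for s in(-.05,.05) for b in(box(p,s-.012,s+.012,.025,0,.032),
   *[np.vstack([box((p[0]-np.sin(p[2])*t*.0235,p[1]+np.cos(p[2])*t*.0235,p[2]),s-.012,s+.012,.0015,0,.054),box(p,s-.012,s+.012,.001,0,.032)]) for t in(-1,1)])]}
def mask(c):
    im=cv2.resize(c['color'],None,fx=K,fy=K,interpolation=cv2.INTER_CUBIC).astype(int)
    b,g,r=im[...,0],im[...,1],im[...,2]
    return ((g-r)<0.22*np.maximum(g,1)).astype(np.uint8)
def fit(name,p0,cams,R=.085,z=.02):
    p0=np.array(p0,float);L=[]
    for c in cams:
        m=mask(c);roi=np.zeros_like(m);pts=proj(c,circ(p0,R,z))
        cv2.fillPoly(roi,[np.int32(pts*K)],1)
        m=m&roi
        # keep the component overlapping the model
        L.append((c,m))
    def cost(p):
        s=0
        for c,m in L:
            a=np.zeros_like(m)
            for P in M[name](p):
                h=cv2.convexHull(np.float32(proj(c,P)*K+K/2-.5)); cv2.fillConvexPoly(a,np.int32(np.round(h*16)),1,shift=4)
            s+=1-(a&m).sum()/(a|m).sum()
        return s/len(L)
    sc=np.array([.006,.006,.1][:len(p0)])
    S=np.vstack([p0]+[p0+np.eye(len(p0))[i]*sc[i] for i in range(len(p0))])
    o=minimize(cost,p0,method='Nelder-Mead',options=dict(initial_simplex=S,xatol=1e-4,fatol=1e-4))
    return o.x,o.fun
E
cat > m1.py <<'E'
from fit import *
d=pickle.load(open('cap0.pkl','rb'))
I={'wheel':((.549,.386),.06),'tp':((.627,.225),.075),'thin':((.521,-.374),.05),'gear':((.603,-.199),.04),'bear':((.427,.204),.04),'nest':((.435,-.217),.06),'shaft':((.655,.012,-.1),.1),'v':((.462,.009,.1),.09)}
for n,(p,R) in I.items():
    for cs in(['top'],['scene'],['top','scene']):
        x,f=fit(n,p,[d[k] for k in cs],R)
        print(n,cs,np.round(x,4),round(f,3),np.degrees(x[2]).round(1) if len(x)>2 else '')
E
python3 m1.py
```

```text
wheel ['top'] [0.5505 0.3923] 0.141 
wheel ['scene'] [0.5504 0.3915] 0.046 
wheel ['top', 'scene'] [0.5501 0.3918] 0.095 
tp ['top'] [0.6271 0.2257] 0.028 
tp ['scene'] [0.6262 0.2265] 0.055 
tp ['top', 'scene'] [0.6271 0.2258] 0.043 
thin ['top'] [ 0.5214 -0.3758] 0.028 
thin ['scene'] [ 0.5197 -0.3742] 0.05 
thin ['top', 'scene'] [ 0.5211 -0.3752] 0.041 
gear ['top'] [ 0.6085 -0.2026] 0.103 
gear ['scene'] [ 0.6057 -0.2009] 0.101 
gear ['top', 'scene'] [ 0.6074 -0.2018] 0.115 
bear ['top'] [0.4298 0.2044] 0.037 
bear ['scene'] [0.4278 0.2065] 0.11 
bear ['top', 'scene'] [0.4293 0.2048] 0.077 
nest ['top'] [ 0.436  -0.2187] 0.032 
nest ['scene'] [ 0.4342 -0.217 ] 0.029 
nest ['top', 'scene'] [ 0.4353 -0.218 ] 0.037 
shaft ['top'] [ 0.6624  0.0132 -0.159 ] 0.106 -9.1
shaft ['scene'] [ 0.6608  0.0131 -0.1536] 0.033 -8.8
shaft ['top', 'scene'] [ 0.6614  0.013  -0.1545] 0.072 -8.9
v ['top'] [0.4687 0.0106 0.0416] 0.028 2.4
v ['scene'] [0.467  0.0116 0.0381] 0.048 2.2
v ['top', 'scene'] [0.4683 0.0107 0.0469] 0.04 2.7
```

All fits agree between the views to about 2 mm. First spin to a clear yaw of 45°, for wheel and post both, then print what remains.

```bash
cat > to.py <<'E'
import sys
from h import *
from scipy.spatial.transform import Rotation as Ro
t=[float(v) for v in sys.argv[1:]]
s=get_state();R=Ro.from_euler('xyz',s['eef_rot'],degrees=True)
d=R.inv().apply(np.array(t[:3])-s['tcp_pos'])/.15
print('t',round(s['time_s'],2),'tcp',s['tcp_pos'].round(4),'rpy',s['eef_rot'].round(1),'w',round(s['gripper_width'],4),'gf',round(s['gripper_force'],1),'F',np.round(s['contact_force'],1),'j',s['joints'].round(0))
print('need tool units',d.round(4),'spin',round(-((t[3]-s['eef_rot'][2]+180)%360-180)/360,4) if len(t)>3 else '')
E
python3 -m inch '0 0 0 -.026 1;0 0 0 -.026 1;0 0 0 -.026 1;0 0 0 -.026 1;0 0 0 -.026 1;0 0 0 -.026 1;0 0 0 -.026 1;0 0 0 0 1' 40
python3 to.py .5501 .3918 .12 45
```

```text
time_s: 1.1
tcp_pos: [0.2376, 0.6315, 0.2261]
eef_rot: [180.0, 0.0, 44.8]
contact_force: [-0.7, 0.4, -0.7]
gripper_width: 0.0878
gripper_force: 0.0
t 1.1 tcp [0.2376 0.6315 0.2261] rpy [180.    0.   44.8] w 0.0878 gf 0.0 F [-0.7  0.4 -0.7] j [ 86.  21.   1.  -0. -70.  49.]
need tool units [0.351 2.602 0.708] spin -0.0004
```

```bash
python3 -m inch '.05 .371 0 0 1;.05 .371 0 0 1;.05 .371 0 0 1;.05 .371 0 0 1;.05 .371 0 0 1;.05 .371 0 0 1;.05 .371 0 0 1;0 0 0 0 1' >/dev/null
python3 -m inch '0 0 .18 0 1;0 0 .18 0 1;0 0 .17 0 1;0 0 .17 0 1;0 0 0 0 1;0 0 0 0 1;0 0 0 0 1;0 0 0 0 1' >/dev/null
python3 to.py .5501 .3918 .018 45
python3 - <<'E'
from h import *
c=capture('wrist');print((-c['R'].T@c['t']).round(3))
o=c['color'].copy()
for u in proj(c,circ((.5501,.3918),.029,.032)):cv2.circle(o,tuple(int(v) for v in u.round()),1,(0,0,255),-1)
cv2.imwrite('pics/w1.png',o)
E
```

```text
t 3.1 tcp [0.5501 0.3933 0.1226] rpy [-1.80e+02 -1.00e-01  4.49e+01] w 0.0879 gf 0.0 F [-0.2  0.3 -0.6] j [ 52.  25.  -7.   0. -58.  83.]
need tool units [-0.0082  0.0071  0.6975] spin -0.0003
[0.604 0.448 0.28 ]
```

View pics/w1.png

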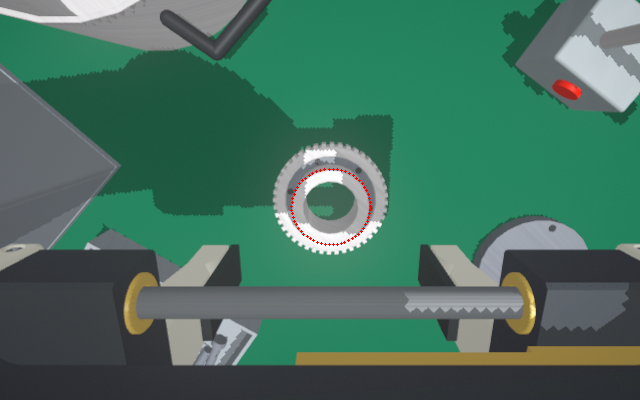

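The wrist view shows the wheel with its hub centred at about (330,206), matching the red model circle. Descend and grip.

```bash
python3 -m inch '-.008 .007 .15 0 1;0 0 .15 0 1;0 0 .15 0 1;0 0 .15 0 1;0 0 .1 0 1;0 0 0 0 1;0 0 0 0 0;0 0 0 0 0' 40
python3 -m inch '0 0 0 0 0;0 0 0 0 0;0 0 0 0 0;0 0 0 0 0;0 0 -.1 0 0;0 0 -.2 0 0;0 0 -.2 0 0;0 0 -.2 0 0' >/dev/null
python3 to.py .6271 .2258 .11 45
```

```text
time_s: 4.15
tcp_pos: [0.5502, 0.3918, 0.0176]
eef_rot: [-180.0, -0.1, 44.9]
contact_force: [0.1, -0.2, 0.6]
gripper_width: 0.0733
gripper_force: 0.0
t 5.15 tcp [0.549  0.3905 0.1218] rpy [-1.80e+02  1.00e-01  4.49e+01] w 0.0574 gf 40.0 F [ 0.3 -0.1 -6.3] j [ 52.  25.  -7.  -0. -58.  83.]
need tool units [-0.4054  1.1455  0.0792] spin -0.0004
```

```bash
python3 -m inch '-.03 .09 0 0 0;-.08 .23 0 0 0;-.08 .23 0 0 0;-.08 .23 0 0 0;-.08 .23 0 0 0;-.055 .135 0 0 0;0 0 0 0 0;0 0 0 0 0' >/dev/null
python3 to.py .6271 .2258 .098 45
python3 - <<'E'
from h import *
for n in('wrist','top'):
    c=capture(n);o=c['color'].copy()
    for P in(circ((.6271,.2258),.006,.07),circ((.6271,.2258),.047,.012)):
        for u in proj(c,P):
            if n=='wrist':cv2.circle(o,tuple(int(v) for v in u.round()),1,(0,0,255),-1)
    cv2.imwrite(f'pics/w2{n}.png',o)
E
```

```text
t 6.15 tcp [0.6275 0.2266 0.1207] rpy [-1.80e+02  1.00e-01  4.49e+01] w 0.0573 gf 40.0 F [ 0.1 -0.6 -5.8] j [ 37.  24.  -8.  -0. -58.  98.]
need tool units [-0.0052  0.0021  0.1515] spin -0.0003
```

View pics/w2wrist.png

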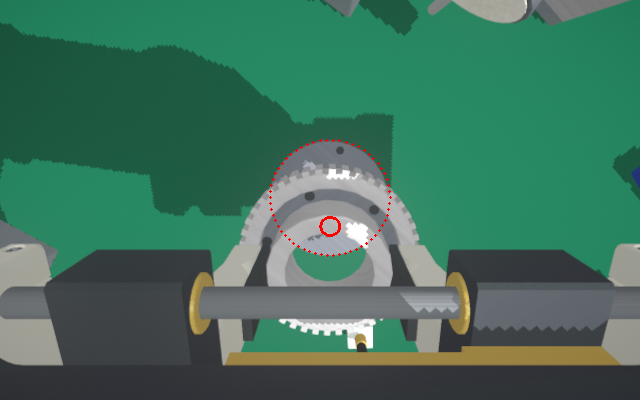

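The wrist view shows the thick-post base ring around (330,197) on the model circle, and the wheel level in the fingers. Lower it.

```bash
python3 -m inch '-.005 .002 .1 0 0;0 0 .1 0 0;0 0 .1 0 0;0 0 .1 0 0;0 0 .1 0 0;0 0 .06 0 0;0 0 .03 0 0;0 0 0 0 0'
python3 to.py .6271 .2258 .030 45
```

```text
time_s: 7.25
tcp_pos: [0.6277, 0.226, 0.033]
eef_rot: [180.0, 0.0, 44.9]
contact_force: [0.4, 0.5, -6.0]
gripper_width: 0.0575
gripper_force: 40.0
t 7.25 tcp [0.6277 0.226  0.033 ] rpy [180.    0.   44.9] w 0.0575 gf 40.0 F [ 0.4  0.5 -6. ] j [ 37.  29. -13.   0. -48.  98.]
need tool units [-0.0038 -0.0018  0.0199] spin -0.0003
```

```bash
python3 -m inch '0 0 .01 0 0;0 0 .008 0 0;0 0 0 0 0;0 0 0 0 .8;0 0 0 0 1;0 0 0 0 1;0 0 0 0 1;0 0 0 0 1'
python3 -m inch '0 0 -.1 0 1;0 0 -.2 0 1;0 0 -.3 0 1;0 0 -.3 0 1;0 0 0 0 1;0 0 0 0 1;0 0 0 0 1;0 0 0 0 1'
python3 to.py .6074 -.2018 .15 45
python3 - <<'E'
from h import *
c=capture('wrist');o=c['color'].copy()
for u in proj(c,circ((.6271,.2258),.029,.044)):cv2.circle(o,tuple(int(v) for v in u.round()),1,(0,0,255),-1)
cv2.imwrite('pics/w3.png',o)
E
```

```text
time_s: 8.25
tcp_pos: [0.6278, 0.2261, 0.0305]
eef_rot: [180.0, -0.0, 44.9]
contact_force: [0.5, -0.2, 0.7]
gripper_width: 0.0875
gripper_force: 0.0
time_s: 9.25
tcp_pos: [0.6272, 0.2258, 0.1644]
eef_rot: [-180.0, 0.1, 44.9]
contact_force: [-0.3, 0.1, -1.2]
gripper_width: 0.0877
gripper_force: 0.0
t 9.25 tcp [0.6272 0.2258 0.1644] rpy [-1.80e+02  1.00e-01  4.49e+01] w 0.0877 gf 0.0 F [-0.3  0.1 -1.2] j [ 37.  22.  -5.  -0. -63.  98.]
need tool units [-2.1058  1.9255  0.0991] spin -0.0003
```

View pics/w3.png

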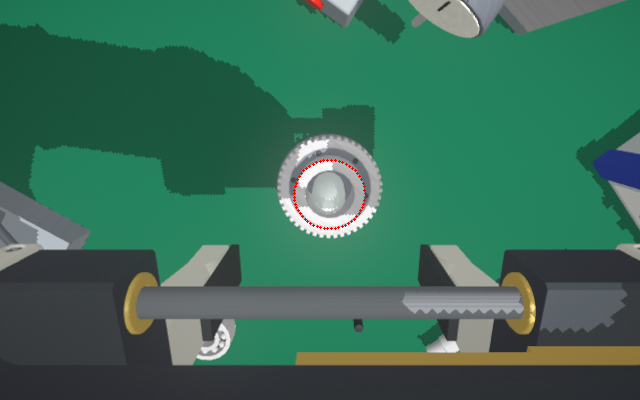

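Seated: the post tip shows in the bore at (328,190) and the hub is on the model circle at seat height. Now the small gear. Blue and yellow neighbours limit the finger direction, so I turn to yaw -105.

```bash
python3 -m inch '0 0 0 .029 1;0 0 0 .029 1;0 0 0 .029 1;0 0 0 .029 1;0 0 0 .029 1;0 0 0 .029 1;0 0 0 .029 1;0 0 0 .029 1' >/dev/null
python3 -m inch '0 0 0 .029 1;0 0 0 .029 1;0 0 0 .029 1;0 0 0 .029 1;0 0 0 .029 1;0 0 0 .029 1;0 0 0 .01 1;0 0 0 0 1' >/dev/null
python3 to.py .6066 -.2015 .12 -105
```

```text
t 11.3 tcp [0.6275 0.2259 0.1649] rpy [ 180.    -0.  -104.8] w 0.0877 gf 0.0 F [ 0.6 -0.  -0.2] j [ 37.  22.  -5.   0. -63. -51.]
need tool units [ 2.7903 -0.5941  0.3007] spin 0.0005
```

```bash
python3 -m inch '.349 -.0743 0 0 1;.349 -.0743 0 0 1;.349 -.0743 0 0 1;.349 -.0743 0 0 1;.349 -.0743 0 0 1;.349 -.0743 0 0 1;.349 -.0743 0 0 1;.349 -.0743 0 0 1' >/dev/null
python3 -m inch '0 0 .1 0 1;0 0 .1 0 1;0 0 .1 0 1;0 0 0 0 1;0 0 0 0 1;0 0 0 0 1;0 0 0 0 1;0 0 0 0 1' >/dev/null
python3 to.py .6066 -.2015 .021 -105
python3 - <<'E'
from h import *
c=capture('wrist');o=c['color'].copy()
for u in proj(c,np.vstack([circ((.6066,-.2015),.02,.034),circ((.6066,-.2015),.012,.034)])):cv2.circle(o,tuple(int(v) for v in u.round()),1,(0,0,255),-1)
cv2.imwrite('pics/w4.png',o)
E
```

```text
t 13.3 tcp [ 0.6066 -0.2016  0.1207] rpy [-180.     0.  -104.9] w 0.0878 gf 0.0 F [ 0.2 -0.3 -0.3] j [ -1.  22. -12.   0. -56. -14.]
need tool units [-8.000e-04  4.000e-04  6.647e-01] spin 0.0004
```

View pics/w4.png

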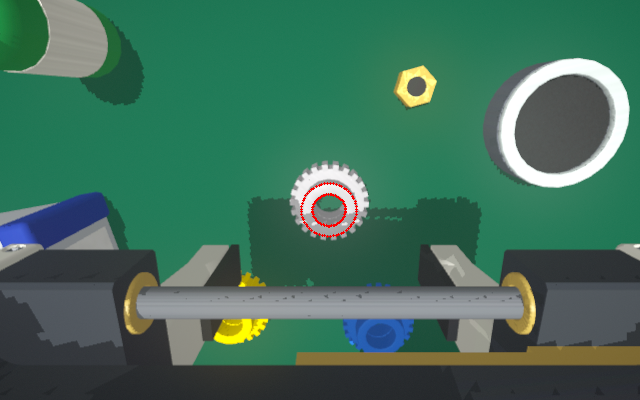

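The wrist view shows the grey gear, hub and bore at (329,209), on both model circles, with blue (378,325) and yellow (238,305) clear behind. Descend and grip.

```bash
python3 -m inch '0 0 .15 0 1;0 0 .15 0 1;0 0 .15 0 1;0 0 .15 0 1;0 0 .06 0 1;0 0 0 0 1;0 0 0 0 0;0 0 0 0 0' 40
python3 -m inch '0 0 0 0 0;0 0 0 0 0;0 0 0 0 0;0 0 0 0 0;0 0 -.1 0 0;0 0 -.2 0 0;0 0 -.2 0 0;0 0 -.2 0 0' >/dev/null
python3 to.py .5205 -.375 .125 -105
```

```text
time_s: 14.35
tcp_pos: [0.6071, -0.2017, 0.0224]
eef_rot: [-179.9, 0.0, -104.8]
contact_force: [-0.4, 0.3, 0.5]
gripper_width: 0.0726
gripper_force: 0.0
t 15.35 tcp [ 0.6059 -0.2015  0.1277] rpy [ 180.     0.  -104.9] w 0.0391 gf 40.0 F [ 1.3 -0.1 -4.1] j [ -1.  22. -12.  -0. -57. -14.]
need tool units [1.2639 0.2535 0.0179] spin 0.0004
```

```bash
python3 -m inch '.1 .02 0 0 0;.23 .047 0 0 0;.23 .047 0 0 0;.23 .047 0 0 0;.23 .047 0 0 0;.23 .047 0 0 0;.014 -.002 0 0 0;0 0 0 0 0' >/dev/null
python3 to.py .5205 -.375 .034 -105
python3 - <<'E'
from h import *
c=capture('wrist');o=c['color'].copy()
for u in proj(c,np.vstack([circ((.5205,-.375),.003,.07),circ((.5205,-.375),.038,.012)])):cv2.circle(o,tuple(int(v) for v in u.round()),1,(0,0,255),-1)
cv2.imwrite('pics/w5.png',o)
E
```

```text
t 16.35 tcp [ 0.5201 -0.3753  0.1253] rpy [ 179.9    0.  -104.9] w 0.0388 gf 40.0 F [-0.1 -0.4 -5. ] j [-18.  22. -11.  -0. -57.   4.]
need tool units [-0.002  -0.0032  0.6088] spin 0.0002
```

View pics/w5.png

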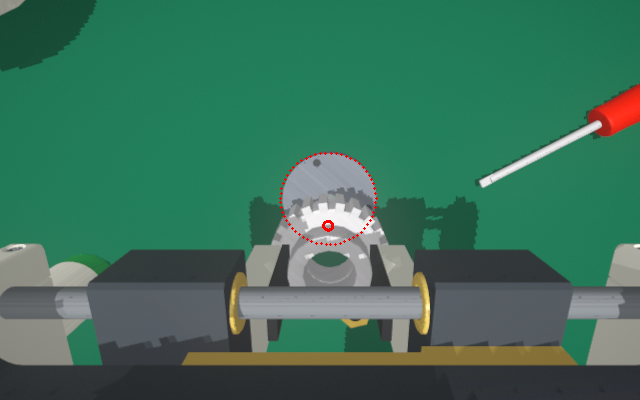

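The thin-post base is at (329,197), on the model circle, and the gear is held level. Lower it.

```bash
python3 -m inch '-.002 -.003 .1 0 0;0 0 .1 0 0;0 0 .1 0 0;0 0 .1 0 0;0 0 .1 0 0;0 0 .06 0 0;0 0 .03 0 0;0 0 0 0 0'
python3 to.py .5205 -.375 .034 -105
```

```text
time_s: 17.4
tcp_pos: [0.5217, -0.3751, 0.0378]
eef_rot: [180.0, -0.0, -104.9]
contact_force: [0.8, 1.0, -3.1]
gripper_width: 0.0391
gripper_force: 40.0
t 17.4 tcp [ 0.5217 -0.3751  0.0378] rpy [ 180.    -0.  -104.9] w 0.0391 gf 40.0 F [ 0.8  1.  -3.1] j [-18.  27. -16.   0. -47.   3.]
need tool units [0.0017 0.0077 0.0251] spin 0.0004
```

```bash
python3 -m inch '0 0 .01 0 0;0 0 .01 0 0;0 0 0 0 0;0 0 0 0 .8;0 0 0 0 1;0 0 0 0 1;0 0 0 0 1;0 0 0 0 1'
python3 -m inch '0 0 -.1 0 1;0 0 -.2 0 1;0 0 -.3 0 1;0 0 -.3 0 1;0 0 0 0 1;0 0 0 0 1;0 0 0 0 1;0 0 0 0 1' >/dev/null
python3 to.py .429 .2048 .17 -105
python3 - <<'E'
from h import *
c=capture('wrist');o=c['color'].copy()
for u in proj(c,circ((.5207,-.375),.02,.046)):cv2.circle(o,tuple(int(v) for v in u.round()),1,(0,0,255),-1)
cv2.imwrite('pics/w6.png',o)
E
```

```text
time_s: 18.4
tcp_pos: [0.5217, -0.375, 0.0349]
eef_rot: [-180.0, -0.0, -104.9]
contact_force: [1.1, 0.3, 0.8]
gripper_width: 0.0831
gripper_force: 0.0
t 19.4 tcp [ 0.5212 -0.3748  0.1689] rpy [ 179.9    0.  -104.9] w 0.0879 gf 0.0 F [0.8 0.8 0.6] j [-18.  20.  -8.  -0. -62.   3.]
need tool units [-3.5774  1.585  -0.0042] spin 0.0004
```

View pics/w6.png

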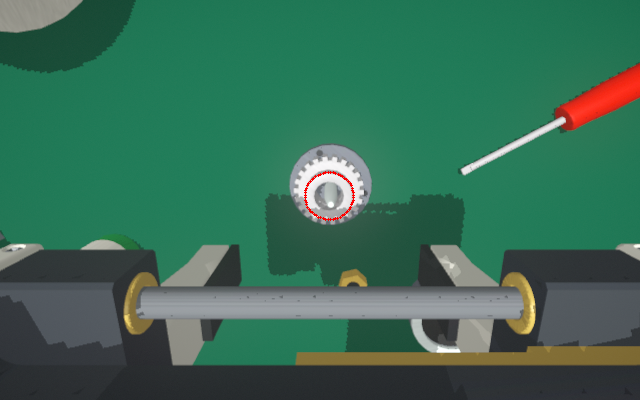

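Seated: the post tip is in the bore at (330,200) and the hub is on the model circle. On to the bearing.

```bash
python3 -m inch '-.298 .132 0 0 1;-.298 .132 0 0 1;-.298 .132 0 0 1;-.298 .132 0 0 1;-.298 .132 0 0 1;-.298 .132 0 0 1;-.298 .132 0 0 1;-.298 .132 0 0 1' >/dev/null
python3 -m inch '-.298 .132 0 0 1;-.298 .132 0 0 1;-.298 .132 0 0 1;-.298 .132 0 0 1;0 0 .15 0 1;0 0 .15 0 1;0 0 0 0 1;0 0 0 0 1' >/dev/null
python3 to.py .429 .2048 .01 -105
python3 - <<'E'
from h import *
c=capture('wrist');o=c['color'].copy()
for u in proj(c,circ((.429,.2048),.026,.022)):cv2.circle(o,tuple(int(v) for v in u.round()),1,(0,0,255),-1)
cv2.imwrite('pics/w7.png',o)
E
```

```text
t 21.45 tcp [0.4299 0.2045 0.1254] rpy [-180.     0.  -104.8] w 0.0874 gf 0.0 F [ 0.3 -0.  -0.7] j [ 49.   7. -32.   0. -51. -64.]
need tool units [-0.      0.0067  0.7696] spin 0.0004
```

View pics/w7.png

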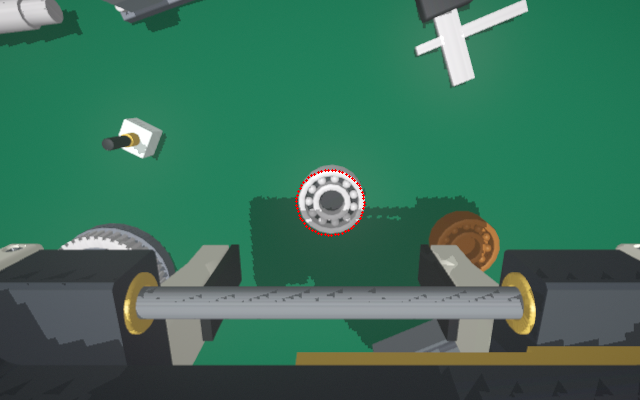

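The bearing at (331,202) is on the model circle. The brown one at (465,243) stays about 1 cm clear of the finger. Grip.

```bash
python3 -m inch '0 .006 .16 0 1;0 0 .16 0 1;0 0 .16 0 1;0 0 .16 0 1;0 0 .08 0 1;0 0 .045 0 1;0 0 0 0 1;0 0 0 0 0' 30
python3 -m inch '0 0 0 0 0;0 0 0 0 0;0 0 0 0 0;0 0 0 0 0;0 0 -.1 0 0;0 0 -.2 0 0;0 0 -.2 0 0;0 0 -.2 0 0' >/dev/null
python3 to.py .435 -.2178 .115 -105
```

```text
time_s: 22.5
tcp_pos: [0.4291, 0.2051, 0.0108]
eef_rot: [-180.0, 0.1, -104.8]
contact_force: [-0.6, -0.1, 0.1]
gripper_width: 0.0815
gripper_force: 0.0
t 23.5 tcp [0.4282 0.2043 0.1157] rpy [ 180.    -0.  -104.9] w 0.05 gf 30.0 F [ 0.7  0.1 -2.7] j [ 49.   8. -33.  -0. -50. -64.]
need tool units [ 2.7079 -0.7657  0.0061] spin 0.0004
```

```bash
python3 -m inch '.1 -.03 0 0 0;.3 -.085 0 0 0;.3 -.085 0 0 0;.3 -.085 0 0 0;.3 -.085 0 0 0;.3 -.085 0 0 0;.3 -.085 0 0 0;.3 -.085 0 0 0' >/dev/null
python3 -m inch '.3 -.085 0 0 0;.2 -.055 0 0 0;.008 0 0 0 0;0 0 0 0 0;0 0 0 0 0;0 0 0 0 0;0 0 0 0 0;0 0 0 0 0' >/dev/null
python3 to.py .435 -.2178 .0355 -105
python3 - <<'E'
from h import *
c=capture('wrist');o=c['color'].copy()
for u in proj(c,np.vstack([circ((.435,-.2178),.044,.03),circ((.435,-.2178),.034,.03)])):cv2.circle(o,tuple(int(v) for v in u.round()),1,(0,0,255),-1)
cv2.imwrite('pics/w8.png',o)
E
```

```text
t 25.5 tcp [ 0.4355 -0.2171  0.1152] rpy [-180.     0.  -104.8] w 0.0506 gf 30.0 F [ 0.4 -0.1 -2. ] j [ -3.   9. -31.  -0. -50. -12.]
need tool units [0.0052 0.0025 0.5313] spin 0.0005
```

View pics/w8.png

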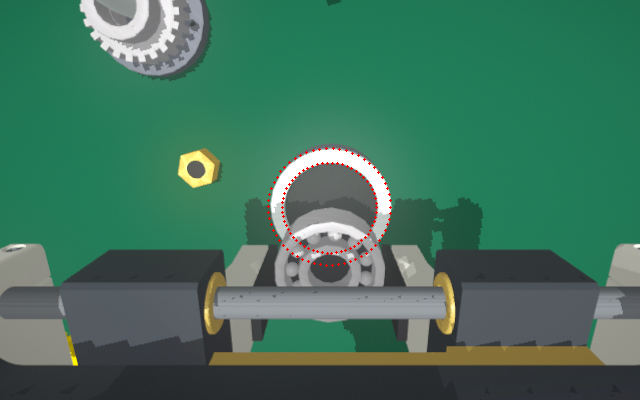

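The nest rim (330,207) is on the model circles and the bearing is held flat. Lower and release.

```bash
python3 -m inch '.005 .002 .1 0 0;0 0 .13 0 0;0 0 .13 0 0;0 0 .1 0 0;0 0 .05 0 0;0 0 .02 0 0;0 0 0 0 0;0 0 0 0 0'
python3 to.py .435 -.2178 .0345 -105
```

```text
time_s: 26.55
tcp_pos: [0.4353, -0.2181, 0.0361]
eef_rot: [-179.9, 0.0, -104.8]
contact_force: [0.2, 1.2, -1.6]
gripper_width: 0.0506
gripper_force: 30.0
t 26.55 tcp [ 0.4353 -0.2181  0.0361] rpy [-179.9    0.  -104.8] w 0.0506 gf 30.0 F [ 0.2  1.2 -1.6] j [ -3.  15. -36.   0. -38. -11.]
need tool units [-0.0014  0.0028  0.0108] spin 0.0004
```

```bash
python3 -m inch '0 0 .009 0 0;0 0 0 0 0;0 0 0 0 .8;0 0 0 0 1;0 0 0 0 1;0 0 0 0 1;0 0 0 0 1;0 0 0 0 1'
python3 -m inch '0 0 -.1 0 1;0 0 -.2 0 1;0 0 -.3 0 1;0 0 -.3 0 1;0 0 0 -.029 1;0 0 0 -.029 1;0 0 0 -.029 1;0 0 0 -.029 1' >/dev/null
python3 - <<'E'
from h import *
c=capture('wrist');o=c['color'].copy()
for u in proj(c,circ((.4353,-.2181),.026,.046)):cv2.circle(o,tuple(int(v) for v in u.round()),1,(0,0,255),-1)
cv2.imwrite('pics/w9.png',o)
E
python3 -m inch '0 0 0 -.029 1;0 0 0 -.029 1;0 0 0 -.029 1;0 0 0 -.029 1;0 0 0 -.029 1;0 0 0 -.005 1;0 0 0 0 1;0 0 0 0 1' >/dev/null
python3 to.py .661 .013 .15 -9
```

```text
time_s: 27.55
tcp_pos: [0.435, -0.218, 0.0343]
eef_rot: [180.0, -0.0, -104.9]
contact_force: [0.5, -0.6, -0.9]
gripper_width: 0.0874
gripper_force: 0.0
t 29.6 tcp [ 0.4349 -0.2181  0.1693] rpy [-180.     0.    -9.3] w 0.0876 gf 0.0 F [-0.7  0.2  0.2] j [ -3.   5. -27.  -0. -57.  84.]
need tool units [ 1.2395 -1.7629  0.1283] spin -0.0007
```

View pics/w9.png

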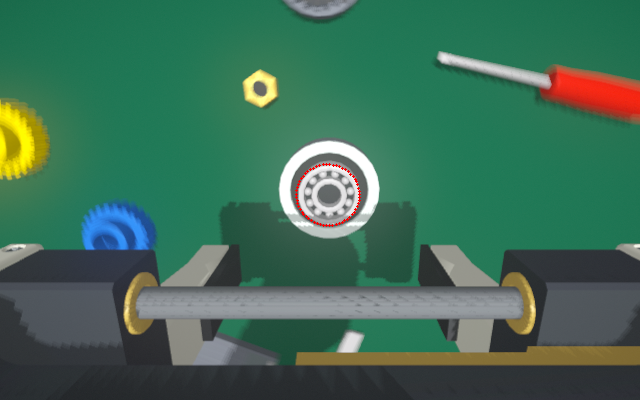

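The bearing lies flat in the nest at (329,195), at the model height. On to the shaft.

```bash
python3 -m inch '.155 -.22 0 0 1;.155 -.22 0 0 1;.155 -.22 0 0 1;.155 -.22 0 0 1;.155 -.22 0 0 1;.155 -.22 0 0 1;.155 -.22 0 0 1;.155 -.22 0 0 1' >/dev/null
python3 -m inch '0 0 .15 0 1;0 0 .15 0 1;0 0 0 0 1;0 0 0 0 1;0 0 0 0 1;0 0 0 0 1;0 0 0 0 1;0 0 0 0 1' >/dev/null
python3 to.py .661 .013 .005 -9
python3 - <<'E'
from h import *
c=capture('wrist');o=c['color'].copy()
from fit import xcyl
p=(.661,.013,-.1555)
for x0,x1,r in((-.018,.018,.018),(-.07,.07,.01),(-.087,.087,.008)):
    h=cv2.convexHull(np.float32(proj(c,xcyl(p,x0,x1,r,.018))));cv2.polylines(o,[np.int32(h.round())],True,(0,0,255),1)
cv2.imwrite('pics/w10.png',o)
E
```

```text
t 31.6 tcp [0.6604 0.0132 0.1245] rpy [-180.    -0.    -9.1] w 0.0877 gf 0.0 F [0.  0.2 0.6] j [ 18.  24.  -9.  -0. -58.  63.]
need tool units [0.0041 0.0011 0.7966] spin -0.0003
```

View pics/w10.png

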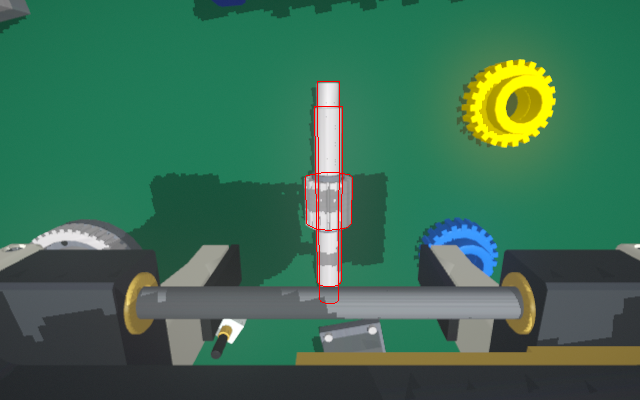

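The shaft model overlays exactly (teeth 329,202). I narrow the opening to 0.7 to keep clear of the blue gear at (457,250), then descend.

```bash
python3 -m inch '.004 .001 .12 0 .7;0 0 .15 0 .7;0 0 .15 0 .7;0 0 .15 0 .7;0 0 .12 0 .7;0 0 .07 0 .7;0 0 .025 0 .7;0 0 0 0 .7'
python3 -m inch '0 0 0 0 0;0 0 0 0 0;0 0 0 0 0;0 0 0 0 0;0 0 -.1 0 0;0 0 -.2 0 0;0 0 -.2 0 0;0 0 -.2 0 0' 50
python3 to.py .468 .0108 .12 2.6
```

```text
time_s: 32.65
tcp_pos: [0.6612, 0.013, 0.0067]
eef_rot: [-180.0, -0.0, -9.1]
contact_force: [-0.5, 0.6, 0.7]
gripper_width: 0.0614
gripper_force: 0.0
time_s: 33.65
tcp_pos: [0.6603, 0.0128, 0.1127]
eef_rot: [180.0, 0.1, -9.1]
contact_force: [0.7, 0.9, -4.7]
gripper_width: 0.0346
gripper_force: 50.0
t 33.65 tcp [0.6603 0.0128 0.1127] rpy [ 1.8e+02  1.0e-01 -9.1e+00] w 0.0346 gf 50.0 F [ 0.7  0.9 -4.7] j [ 18.  24.  -9.  -0. -56.  63.]
need tool units [-1.2637  0.2164 -0.0472] spin -0.0325
```

```bash
python3 -m inch '0 0 0 -.016 0;0 0 0 -.0165 0;-.1 -.005 0 0 0;-.25 -.01 0 0 0;-.3 -.01 0 0 0;-.3 -.01 0 0 0;-.25 -.01 0 0 0;-.08 0 0 0 0' >/dev/null
python3 -m inch '0 0 0 0 0;0 0 0 0 0;0 0 0 0 0;0 0 0 0 0;0 0 0 0 0;0 0 0 0 0;0 0 0 0 0;0 0 0 0 0' >/dev/null
python3 to.py .468 .0108 .0345 2.6
python3 - <<'E'
from h import *
from fit import M,xcyl
c=capture('wrist');o=c['color'].copy()
p=(.468,.0108,np.radians(2.6))
for P in M['v'](p):
    h=cv2.convexHull(np.float32(proj(c,P)));cv2.polylines(o,[np.int32(h.round())],True,(0,0,255),1)
cv2.imwrite('pics/w11.png',o)
E
```

```text
t 35.65 tcp [0.4688 0.011  0.1115] rpy [-180.    -0.     2.6] w 0.0347 gf 50.0 F [-1.5 -0.3 -3.5] j [ 25.   8. -34.   0. -49.  67.]
need tool units [-0.0055  0.0011  0.5136] spin 0.0
```

View pics/w11.png

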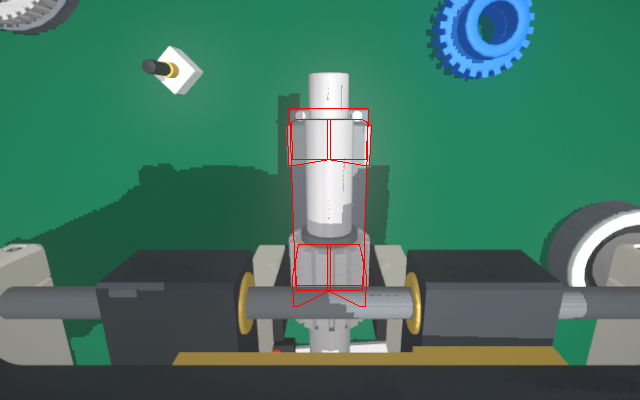

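The far V-block of the stand matches the model (edges at 289/370, row 160) and the shaft is aligned over it. Lower it.

```bash
python3 -m inch '-.005 .001 .1 0 0;0 0 .12 0 0;0 0 .12 0 0;0 0 .09 0 0;0 0 .04 0 0;0 0 .02 0 0;0 0 0 0 0;0 0 0 0 0'
python3 to.py .468 .0108 .0345 2.6
```

```text
time_s: 36.7
tcp_pos: [0.4684, 0.0109, 0.0384]
eef_rot: [-180.0, -0.0, 2.6]
contact_force: [-0.4, 0.2, -4.7]
gripper_width: 0.0346
gripper_force: 50.0
t 36.7 tcp [0.4684 0.0109 0.0384] rpy [-180.    -0.     2.6] w 0.0346 gf 50.0 F [-0.4  0.2 -4.7] j [ 26.  14. -38.   0. -38.  67.]
need tool units [-0.0027  0.0007  0.0263] spin 0.0
```

```bash
python3 -m inch '0 0 .01 0 0;0 0 .008 0 0;0 0 .006 0 0;0 0 0 0 0;0 0 0 0 0;0 0 0 0 0;0 0 0 0 0;0 0 0 0 0'
python3 to.py .468 .0108 .0345 2.6
```

```text
time_s: 37.7
tcp_pos: [0.4686, 0.0114, 0.0352]
eef_rot: [-180.0, -0.1, 2.6]
contact_force: [-4.0, 3.8, 6.4]
gripper_width: 0.0348
gripper_force: 50.0
t 37.7 tcp [0.4686 0.0114 0.0352] rpy [-1.8e+02 -1.0e-01  2.6e+00] w 0.0348 gf 50.0 F [-4.   3.8  6.4] j [ 26.  14. -39.  -0. -37.  67.]
need tool units [-0.0042  0.0037  0.0048] spin 0.0001
```

Contact is made and the weight is off the wrist. Release, back off, check.

```bash
python3 -m inch '0 0 0 0 .5;0 0 0 0 .6;0 0 0 0 .7;0 0 0 0 .7;0 0 0 0 .7;0 0 -.1 0 .7;0 0 -.2 0 .7;0 0 -.3 0 .7'
python3 -m inch '0 0 -.3 0 1;0 0 -.3 0 1;-.1 -.35 0 0 1;0 -.35 0 0 1;0 -.35 0 0 1;0 -.35 0 0 1;0 -.35 0 0 1;0 0 0 0 1' >/dev/null
python3 to.py .468 .01 .2 2.6
python3 - <<'E'
from h import *
from fit import M,xcyl
c=capture('scene');a=c['color'][90:390,180:440]
d=capture('top');b=d['color'][130:270,280:440]
a=cv2.resize(a,None,fx=1.6,fy=1.6,interpolation=cv2.INTER_CUBIC);b=cv2.resize(b,(384,336),interpolation=cv2.INTER_CUBIC)
o=np.zeros((480,800,3),np.uint8);o[:480,:416]=a[:480];o[:336,416:]=b
cv2.imwrite('pics/fin.png',o);print(a.shape)
E
```

```text
time_s: 38.7
tcp_pos: [0.4671, 0.0104, 0.1244]
eef_rot: [179.9, 0.2, 2.6]
contact_force: [1.3, 0.1, -0.2]
gripper_width: 0.0614
gripper_force: 0.0
t 39.7 tcp [0.4409 0.2753 0.2139] rpy [180.    0.    2.8] w 0.088 gf 0.0 F [-0.9 -0.3  0.4] j [ 54.   6. -20.   0. -64.  39.]
need tool units [0.0945 1.7753 0.0931] spin 0.0005
(480, 416, 3)
```

View pics/fin.png

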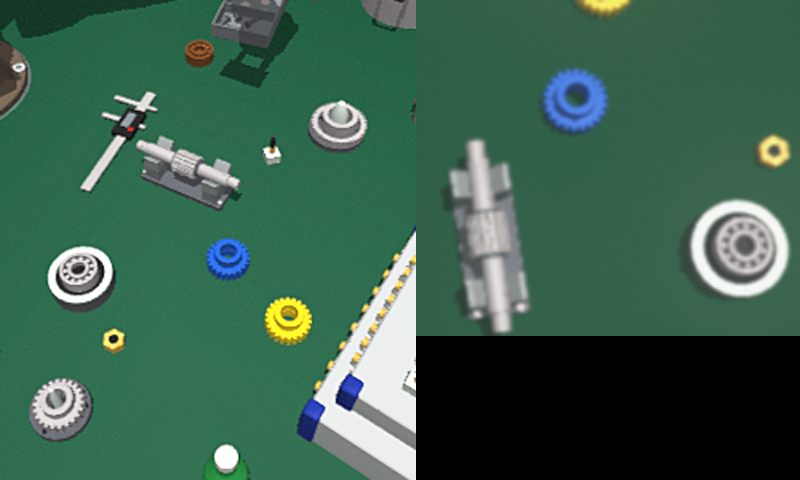

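The picture shows the shaft in both V-blocks with its teeth midway (187,163). The wheel is on the thick post (338,125), the small gear on the thin post (60,405) and the bearing flat in the nest (80,270). Nothing touches the robot, so I hand it in.

```bash
python3 -c "
from plant import *
print(close_job())"
```

```text
the job is handed in; nothing more can be done
None
```

All four parts were placed on their stands in the order asked, checked in the camera views with the robot clear of everything, and the job was handed in at about 40 s of the 109 s limit; no verdict came back.

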